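# Tare the dial balance and set its reading lens

### The arm

A 7-joint arm with a two-finger parallel gripper is mounted at the origin on a cart in front of the work surface, level with it; the furniture and walls round the work are solid. World frame = base frame: x ahead of the robot, y to its left, z up, the work surface at z = 0. Lengths are in m, angles in rad, forces in N, time in s.
With the tool pointing down it reaches from about 0.425 to 0.925 m from the base axis. Payload 6.8 kg.
Tool frame: the origin (TCP) lies at the very end of the fingers, on their centre line; the grasp point (between the pads) lies 19 mm behind it; z points along the fingers, y is the line along which they close (so a half turn about z gives the same grasp; the last joint's range is limited). The gripper opens to 85 mm and grips with 20 to 120 N. Pads are 22 mm wide; open, the fingers measure 114 mm over their backs; the gripper's body (76 mm by 85 mm) begins 54 mm behind the grasp point. The pads swing forward as they close: fully open they stand 13 mm farther back than shut.
Start: joints at [1.001, 0.477, 0.022, 1.555, -0.011, 1.109, -0.083], TCP at [0.301, -0.604, 0.231] pointing down, gripper open.
Joint ranges: [-2.96, 2.96], [-0.34, 2.1], [-1.41, 1.46], [0.24, 2.44], [-1.37, 4.51], [0.17, 1.92], [-2.96, 2.96]. Speed limits (rad/s): [2.39, 2.39, 3.14, 3.14, 3.14, 3.14, 3.14].

### API

Orientations are given as a unit quaternion [w, x, y, z].
In Python, from station import bot, cams gives the robot as it stands (bot), with the cameras (cams).
- The arm moves only by the tool drive_effector, called after "Request:" in YAML: its name, and indented under it one key for each argument. Schema: {"type":"object","properties":{"segments":{"type":"array","items":{"type":"array","prefixItems":[{"type":"array","items":{"type":"number"},"minItems":3,"maxItems":3},{"type":"number"},{"type":"number"}],"minItems":3,"maxItems":3},"minItems":1,"maxItems":20},"grip_force":{"type":"number"},"only":{"type":"string"},"quiet":{"type":"boolean"},"lines":{"type":"string"}},"required":["segments"],"additionalProperties":false}. segments is a list of rows, 1 to 20 of them, each written [[dx, dy, dz], turn, opening]: dx, dy, dz in shares of the most that a row can go, 1 being 50 mm, then a turn about the tool's z in fractions of the full range, 1 being 2 rad, then the opening from 0.0 (shut) to 1.0 (fully open); each row shifts and turns the commanded pose from where the row before left it, along the tool's axes as they then stand; what a row does not reach is not made up. A row lasts 1/10 s, in which the tool goes at most 0.05 m and 0.15 rad, less where a joint would pass 70% of its speed; a pose out of reach is approached as far as the arm can. The fingers move at their own pace and stop on an object; grip_force is the grip in N (left out, the last holds). Time passes only in rows, so rows that do not move let the fingers close. The tool returns the time, the measured TCP pose, the force, the opening and the grip force at its end. only (a regular expression) keeps the lines of the reply that match it, lines (a string "A,B") keeps lines A to B, and quiet returns only ok. Input that does not fit is refused with a message, and nothing moves.
- bot.get_obs(): the state, without advancing time (a new reading comes with each control period).
- cams.read_camera(name): name is "side" or "top" or "wrist"; returns the picture (400x640x3 uint8, blue, green, red); there is no depth.
- cams.camera_info(name): a dict with "vertical_fov" (degrees; the focal length in pixels is half the picture's height over the tangent of half this angle, whatever the lens; pixels are square), "cx", "cy" (the principal point, pixels), "view" (4x4, takes a point from world to camera coordinates); the wrist camera has in their place "hand_eye" (4x4, takes a point from camera to tool coordinates, whose origin is the TCP and whose axes are the flange's). Camera axes: x right, y up, looking along -z (the intrinsics and any distortion apply to the point x, -y, -z); pixel columns grow to the right and rows downward; lengths in m; the calibration is good to about 2 mm. The wrist camera is an equidistant fisheye: a pixel r from the principal point sees the ray r / f radians off the axis. A picture is of the moment at which its call begins: read the wrist's pose just before it. camera_info takes no time and is no camera call.
- bot.hand_in(): hands the job in; it is judged then, once.
The state is a dict: "t": time; "q": joint angles; "joint_vel": joint speeds; "joint_torque": joint torques, N m; "eef_pos": TCP position; "tool_rot": TCP orientation; "contact_force": force on the tool from outside, world axes, zero at the start; "torque": the same for the moment, N m; "gripper_width": opening from 0.0 (shut) to 1.0 (fully open); "grasp_force": force on a finger pad.
Only numpy, scipy, OpenCV 4.12 (cv2) and the standard library are available. Lean on these libraries where they do the work, as an engineer would, in place of code of your own. Each camera call takes 0.05 s, during which the arm holds its last target. There are 200 camera calls.

### The job

Get the small dial balance ready for weighing: gently stand the empty metal cup upright in the middle of its round pan and let go, then turn the dial's knurled ring until the ring's zero line lies under the pointer. Then swing the reading lens forward from where it is parked and leave it squarely in front of the dial face, lens parallel to the face, so that the dial can be read without parallax. Do not disturb the other things on the desk.

Things in the scene. Friction and masses are not known exactly. Their poses are not given: they have to be found in the camera images.
- balance: Small white dial balance, heavy and fixed to the desk; base 120 mm deep (its x) x 200 mm wide (its y) x 28 mm high. Origin: middle of its underside; its front faces -x, z up. Seen from the front the dial head in its yoke is on the left (+y; head axis at x -20, y +50, height 85 mm), the pan on the right (x -5, y -58 mm).
- pan_top (a point): Centre of the flat top of the steel pan (body pan), a round plate 69 mm in diameter with a lip 2 mm high; about 60 mm above the desk when empty. The pan is sprung: it sinks 1 mm for each 10 g put on it, and that turns the pointer. Axes of the balance.
- dial_pivot (a point): Point on the level axis (along the balance's y) about which the lens arm swings; it passes through the dial head; 85 mm above the desk. The yoke's cheeks beside the drum-shaped head reach 15 mm above this point, 33 to 41 mm to either side of it.
- dial_center (a point): Centre of the dial face, which is fixed and leans 0.50 rad from level toward the balance's front (-x); 46 mm from dial_pivot; z = out of the face, y = the balance's y, x = toward the top of the face (12 o'clock).
- ring (a joint): Turn of the black knurled ring with the white scale card (rad), clockwise positive for one who looks at the face; 0 = its zero line at 12 o'clock. The ring is 55 mm in diameter and 14 mm high, from 34 to 48 mm along the face normal from dial_pivot; the drum below it is 50 mm wide. Friction 0.04 N m, no stop within 6 rad; it stays where it is left. The card has 30 divisions of 12 degrees.
- zero_mark (a point): Zero line of the ring: the one long thick black line of the card, continued as a white line across the ring's rim; this point is 21 mm from the dial's centre.
- pointer (a joint): Turn of the steel pointer over the card (rad), clockwise positive, 0 = 12 o'clock; driven by the pan, 0.3 rad per mm (0.03 rad per gram), so it moves when the cup is put on. It settles within half a second. The empty cup weighs 28 to 56 g.
- pointer_tip (a point): Tip of the pointer, 21 mm from the dial's centre, at the same height as zero_mark: the two points meet when the zero line is under the pointer.
- lens_arm (a joint): Angle of the reading lens's arm (rad), about dial_pivot: 0 = straight up, positive = toward the balance's front, negative = parked to the rear. Lens and dial are square to each other at 0.50, the lean of the face. The arm is held by friction (about 3 N at the grip bar moves it) and stays where it is released; range -1.1 to 1.5.
- lens_center (a point): Centre of the round reading lens (ring 57 mm over all), 110 mm from dial_pivot; z = along the lens axis, away from the pivot. The aluminium arm that carries it runs from the pivot on the +y side, 44 to 50 mm from the lens's middle plane.
- lens_grip (a point): Middle of the black round grip bar of the lens: 12 mm in diameter, 40 mm long, parallel to the balance's y; it stands out from the lens ring to the -y side, its middle 53 mm from lens_center. Being round it can turn between the fingers.
- pan: The steel pan itself, with all of its rim; not to be pressed hard. Origin: centre of its underside, 3.5 mm below pan_top; axes of the balance.
- cup: Empty aluminium weighing cup, open at the top, upright: 40 mm in diameter at the foot, 45 mm at the rim, 50 mm high. Origin: centre of its underside, z up.
- clip_carton: Bystander: small carton 35 x 67 x 21 mm lying flat. Origin: centre of its underside.
- vial: Bystander: white dropper vial 19 mm in diameter, 56 mm high, upright. Origin: centre of its underside.
- pump_bottle: Bystander: pump bottle 66 x 52 mm, 174 mm high, stands to the right of the pan. Origin: centre of its underside.
- centrifuge: Fixed: mini centrifuge 166 x 156 x 108 mm at the left rear. Origin: centre of its underside.
- tips: Fixed: box of pipette tips 88 x 122 x 68 mm (lid open), right of the balance at the rear. Origin: centre of its underside.

How it is judged:
By the outcome, as a careful person would: the job done as asked, in the order asked, and still so for the second after the job is handed in, with the robot touching nothing.
It also fails if it takes over 72 s, if anything falls off the work surface, if the arm or the gripper's body presses on something with over 40 N, if the wrist force passes 120 N, or if a joint passes its speed limit or range.

## Working session

There is one attempt and no reset: what is moved stays moved. The work goes in short steps, Python scripts to look and compute and a tool call to move; the robot and the scene stay as the last step left them, time stands still between calls to the robot, and variables do not carry over. Pictures are saved under pics/ and viewed, at most 10 in all, crops included, and the job is handed in when it is done.

```bash
ls; mkdir -p pics
```

Run:
```python
from station import bot, cams
import cv2,numpy as np
np.set_printoptions(precision=4,suppress=True)
o=bot.get_obs()
print({k:np.round(v,4) for k,v in o.items()})
for n in("side","top","wrist"):
    cv2.imwrite(f"pics/{n}0.png",cams.read_camera(n)); print(n,cams.camera_info(n))
```

```text
pics
station.py
{'t': np.float64(0.0), 'q': array([ 1.0009,  0.4778,  0.0224,  1.5564, -0.0115,  1.1093, -0.0831]), 'joint_vel': array([-0.0009,  0.0003,  0.0008, -0.0002, -0.0006,  0.0008, -0.001 ]), 'joint_torque': array([ -0.0009, -59.6451,   1.6081, -28.12  ,   0.0126,   0.0094,
         0.    ]), 'eef_pos': array([ 0.3005, -0.6038,  0.2303]), 'tool_rot': array([-0.0009,  0.9735,  0.2289, -0.0003]), 'contact_force': array([ 0.1334, -1.1014,  0.107 ]), 'torque': array([-0.0183,  0.0268, -0.0113]), 'grasp_force': np.float64(0.0), 'gripper_width': np.float64(0.9989)}
side {'vertical_fov': 57.79104200672951, 'cx': 319.37576334948284, 'cy': 200.8119332044498, 'view': array([[-0.9806, -0.195 , -0.0179,  0.5439],
       [ 0.0902, -0.5311,  0.8425, -0.0851],
       [-0.1738,  0.8245,  0.5384, -0.9792],
       [ 0.    ,  0.    ,  0.    ,  1.    ]])}
top {'vertical_fov': 43.520187714556016, 'cx': 320.8037356767617, 'cy': 195.9750598461335, 'view': array([[ 0.0125, -0.9998,  0.0133,  0.1348],
       [ 0.9961,  0.0136,  0.0873, -0.5625],
       [-0.0875,  0.0121,  0.9961, -1.5722],
       [ 0.    ,  0.    ,  0.    ,  1.    ]])}
wrist {'vertical_fov': 65.70646984690485, 'cx': 321.2576349496673, 'cy': 200.19854216514526, 'hand_eye': array([[-0.0002,  0.951 ,  0.309 ,  0.0796],
       [ 1.    ,  0.0001,  0.0003, -0.0005],
       [ 0.0003,  0.309 , -0.951 , -0.142 ],
       [ 0.    ,  0.    ,  0.    ,  1.    ]])}
```

View pics/side0.png

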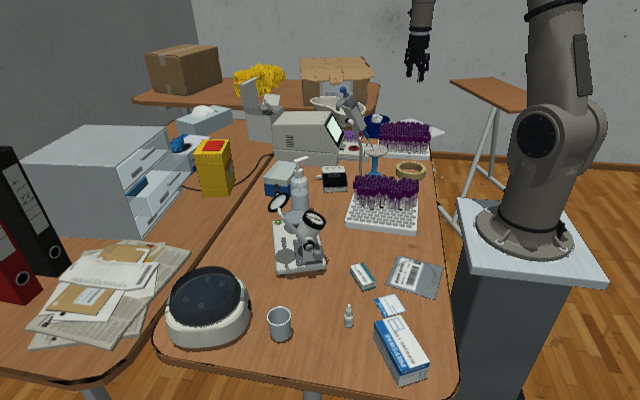

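View pics/top0.png

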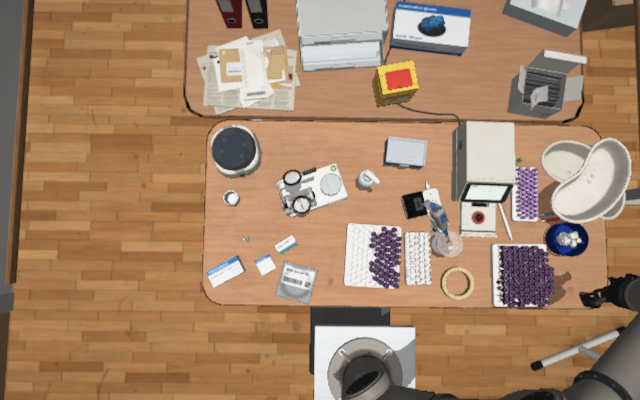

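Create h.py:
```python
import numpy as np,cv2
from scipy.spatial.transform import Rotation as R
from station import bot, cams
np.set_printoptions(precision=4,suppress=True)
INF={n:cams.camera_info(n) for n in("side","top","wrist")}
F={n:200/np.tan(np.radians(INF[n]["vertical_fov"]/2)) for n in INF}
def pose(o=None):
    o=o or bot.get_obs(); w,x,y,z=o["tool_rot"]
    T=np.eye(4);T[:3,:3]=R.from_quat([x,y,z,w]).as_matrix();T[:3,3]=o["eef_pos"];return T
def cam2w(n,T=None):
    return np.linalg.inv(INF[n]["view"]) if n!="wrist" else T@INF[n]["hand_eye"]
def ray(n,uv,T=None):
    i=INF[n];M=cam2w(n,T);a=np.array([uv[0]-i["cx"],uv[1]-i["cy"]])
    if n=="wrist":
        r=np.linalg.norm(a)+1e-9;th=r/F[n];d=np.array([a[0]/r*np.sin(th),-a[1]/r*np.sin(th),-np.cos(th)])
    else: d=np.array([a[0]/F[n],-a[1]/F[n],-1])
    d=M[:3,:3]@d;return M[:3,3],d/np.linalg.norm(d)
def onz(n,uv,z,T=None):
    c,d=ray(n,uv,T);return c+d*(z-c[2])/d[2]
def proj(n,p,T=None):
    i=INF[n];q=np.linalg.inv(cam2w(n,T))@np.append(p,1);x,y,z=q[0],-q[1],-q[2]
    if n=="wrist":
        r=np.hypot(x,y)+1e-9;s=np.arctan2(r,z)*F[n]/r
    else: s=F[n]/z
    return np.array([i["cx"]+x*s,i["cy"]+y*s])
def two(*rs):
    A=sum(np.eye(3)-np.outer(d,d) for c,d in rs);b=sum((np.eye(3)-np.outer(d,d))@c for c,d in rs)
    p=np.linalg.solve(A,b);return p,[np.linalg.norm(np.cross(p-c,d)) for c,d in rs]
def shot(n,name):
    o=bot.get_obs();im=cams.read_camera(n);cv2.imwrite(f"pics/{name}.png",im);np.save(f"pics/{name}.npy",pose(o));return im
```

Run:
```python
from h import *
print("cup",onz("top",(231,198),.05),onz("side",(279,340),0))
print("pan",onz("top",(331,184),.06),onz("side",(287,255),.06))
print("bottle",onz("top",(367,179),.15), "vial",onz("top",(245,239),.05),"carton",onz("top",(286,244),.02))
t=cv2.imread("pics/top0.png")[120:270,190:390];s=cv2.imread("pics/side0.png")[170:350,240:400]
t=cv2.resize(t,None,fx=4,fy=4,interpolation=2)[:600]
s=cv2.resize(s,None,fx=3.33,fy=3.33,interpolation=2)
cv2.imwrite("pics/tc.png",t);cv2.imwrite("pics/sc.png",s[:600])
```

```text
cup [0.5482 0.423  0.05  ] [0.5466 0.4445 0.    ]
pan [0.5954 0.1113 0.06  ] [0.5761 0.2659 0.06  ]
bottle [0.6016 0.0083 0.15  ] vial [0.4211 0.376  0.05  ] carton [0.407  0.2503 0.02  ]
```

View pics/tc.png

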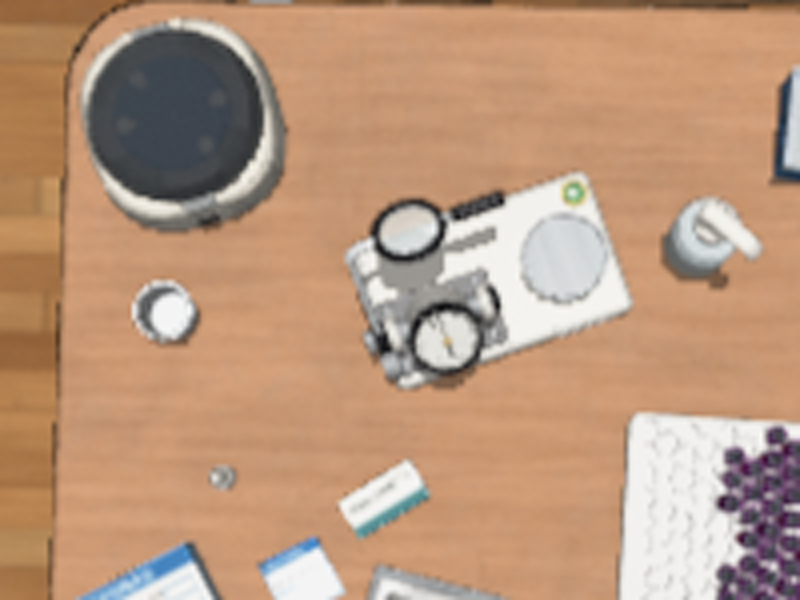

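The top crop shows the balance with its base corners at about (583,172), (632,303), (348,252) and (392,385). The pan is at (563,257), the dial at (447,340), the lens parked at the rear at (408,229) with its grip bar at (478,206), the cup at (165,312) and the bottle at (700,238). I'll move over the scene for a wrist view.

The rows are not in the units I measure in: shifts go in shares of 50 mm and turns go in shares of 2 rad. I convert before sending: -0.045 m is -0.9, -0.035 m is -0.7.

Request:
drive_effector:
  segments:
    - [[0,0,-0.9],0,1]
    - [[0,0,-0.9],0,1]
    - [[0,0,-0.9],0,1]
    - [[0,0,-0.7],0,1]
    - [[0.64,-0.7,0],0,1]
    - [[0.64,-0.7,0],0,1]
    - [[0.64,-0.7,0],0,1]
    - [[0.64,-0.7,0],0,1]
    - [[0.64,-0.7,0],0,1]
    - [[0.64,-0.7,0],0,1]
    - [[0.64,-0.7,0],0,1]
    - [[0.64,-0.7,0],0,1]
    - [[0.64,-0.7,0],0,1]
    - [[0.64,-0.7,0],0,1]
    - [[0.64,-0.7,0],0,1]
    - [[0.64,-0.7,0],0,1]
    - [[0.64,-0.7,0],0,1]
    - [[0.64,-0.7,0],0,1]
    - [[0.64,-0.7,0],0,1]
    - [[0.64,-0.7,0],0,1]
  grip_force: 30

```text
t: 2.15
eef_pos: [0.5097, 0.1268, 0.4013]
tool_rot: [0.0, 0.974, 0.229, 0.0]
contact_force: [0.8, -0.4, -0.4]
gripper_width: 1.0
grasp_force: 0.0
```

Request:
drive_effector:
  segments:
    - [[0.64,-0.7,0],0,1]
    - [[0.64,-0.7,0],0,1]
    - [[0,0,0],0,1]
    - [[0,0,0],0,1]

```text
t: 2.55
eef_pos: [0.5354, 0.2174, 0.4005]
tool_rot: [-0.0, 0.973, 0.23, -0.001]
contact_force: [-0.8, -0.7, 1.0]
gripper_width: 1.0
grasp_force: 0.0
```

Run:
```python
from h import *
P=lambda x,y:(190+x/4,120+y/4)
for n,c,z in [("rb",(583,172),.028),("rf",(632,303),.028),("lb",(348,252),.028),("lf",(392,385),.028),("pan",(563,257),.06),("cup",(165,312),.05)]:
    print(n,onz("top",P(*c),z))
shot("wrist","w1");shot("side","s1");print(bot.get_obs()["q"])
```

```text
rb [0.6667 0.0958 0.028 ]
rf [0.5622 0.0558 0.028 ]
lb [0.5998 0.2821 0.028 ]
lf [0.4945 0.2452 0.028 ]
pan [0.5946 0.1121 0.06  ]
cup [0.5482 0.4222 0.05  ]
[ 0.0147  0.264  -0.6332  1.5225  0.1579  1.4076 -1.7384]
```

View pics/w1.png

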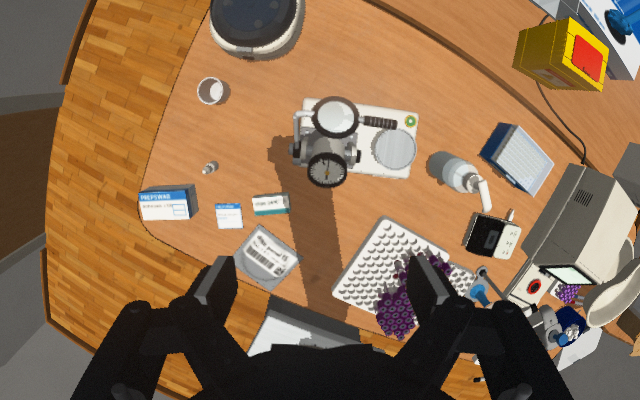

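The wrist view shows the pan at about (394,149), the dial ring at (326,169), the lens at (336,117), the grip bar at (380,122), the cup rim at (211,90) and the base's right corners at (418,113) and (411,178). Next I'll refine these by mask or ellipse and compare them with the top camera.

Run:
```python
from h import *
T=np.load("pics/w1.npy");w=cv2.imread("pics/w1.png")
for n,uv,z in [("pan",(394,149),.06),("rb",(418,113),.028),("rf",(411,178),.028),("cup",(211,90),.05)]: print(n,onz("wrist",uv,z,T))
# cup two-view
print(two(ray("top",(231.25,198),),ray("wrist",(211,90),T)))
psi=.348;Rb=R.from_euler("z",psi).as_matrix()
O=np.array([.5808,.1697,0])
for dO in [0]:
  for nm,p in [("pan",(-.005,-.058,.06)),("rb",(.06,-.1,.028)),("rf",(-.06,-.1,.028)),("lf",(-.06,.1,.028)),("dial",(-.02-.046*np.sin(.5),.05,.085+.046*np.cos(.5)))]:
    q=O+Rb@np.array(p);print(nm,q,proj("wrist",q,T),proj("top",q),proj("side",q))
piv=O+Rb@[-.02,.05,.085]
# lens angle: ray to lens center & grip in wrist/top; find angle by closest
for nm,n,uv,yo in [("lensW","wrist",(336,117),0),("gripW","wrist",(380,122),-.053),("lensT","top",(292,177.3),0),("gripT","top",(309.5,171.5),-.053)]:
    c,d=ray(n,uv,T);c=Rb.T@(c-piv);d=Rb.T@d
    a=np.linspace(-1.1,.0,221);P=np.stack([-.11*np.sin(a),0*a+yo,.11*np.cos(a)],1)
    e=np.linalg.norm(np.cross(P-c,d),axis=1);print(nm,a[e.argmin()],e.min())
cv2.imwrite("pics/w1c.png",np.hstack([cv2.resize(w[90:200,280:430],None,fx=3.4,fy=3.4,interpolation=2),cv2.resize(w[65:120,175:250],(0,0),fx=3.4,fy=6.8,interpolation=2)]))
```

```text
pan [0.5944 0.118  0.06  ]
rb [0.6683 0.1018 0.028 ]
rf [0.5636 0.056  0.028 ]
cup [0.5508 0.4262 0.05  ]
(array([0.5496, 0.4235, 0.0527]), [np.float64(0.002326532984835224), np.float64(0.002326532984835447)])
pan [0.5959 0.1135 0.06  ] [396.7986 149.5287] [330.3063 183.8416] [295.2653 216.3458]
rb [0.6713 0.0962 0.028 ] [421.5164 113.1327] [335.6552 161.581 ] [271.0059 219.6179]
rf [0.5585 0.0552 0.028 ] [409.9229 180.6729] [348.1713 196.9094] [313.9961 215.2331]
lf [0.4903 0.2432 0.028 ] [296.239  166.9431] [288.589  217.5897] [325.8387 263.3305]
dial [0.5242 0.2024 0.1254] [327.9015 172.9118] [300.8849 204.9195] [314.2177 217.9895]
lensW -0.555 0.0012494213239613945
gripW -0.5700000000000001 0.0017967809037440156
lensT -0.555 0.0019453695846819077
gripT -0.545 0.002082949203272436
```

Scaled: -0.0357 m is -0.714, 0.015 m is 0.3, -0.149 rad is -0.0745.

Request:
drive_effector:
  segments:
    - [[0.42,-0.714,0],0,1]
    - [[0.42,-0.714,0],0,1]
    - [[0.42,-0.714,0],0,1]
    - [[0.42,-0.714,0],0,1]
    - [[0.42,-0.714,0],0,0.8]
    - [[0,0,0.3],-0.0745,0.8]
    - [[0,0,0.3],-0.0745,0.8]
    - [[0,0,0.3],-0.0745,0.8]
    - [[0,0,0.3],-0.0745,0.8]
    - [[0,0,0.3],-0.0745,0.8]
    - [[0,0,0.3],-0.0745,0.8]
    - [[0,0,0.3],-0.0745,0.8]
    - [[0,0,0.3],-0.0745,0.8]
    - [[0,0,0.3],-0.0745,0.8]
    - [[0,0,0.3],-0.0745,0.8]
    - [[0,0,0.3],-0.0745,0.8]
    - [[0,0,0.3],-0.0745,0.8]
    - [[0,0,0.3],-0.0745,0.8]
    - [[0,0,0.3],-0.0745,0.8]
  grip_force: 20

```text
t: 4.55
eef_pos: [0.5517, 0.4204, 0.1908]
tool_rot: [0.001, 0.291, 0.957, -0.001]
contact_force: [0.4, -0.4, -0.1]
gripper_width: 0.798
grasp_force: 0.0
```

Request:
drive_effector:
  segments:
    - [[0,0,0],-0.0745,0.8]
    - [[0,0,0],-0.0745,0.8]
    - [[0,0,0],-0.0745,0.8]
    - [[0,0,0],-0.0745,0.8]
    - [[0,0,0],0,0.8]
    - [[0,0,0],0,0.8]

```text
t: 5.15
eef_pos: [0.5511, 0.4214, 0.1912]
tool_rot: [0.0, 0.002, 1.0, -0.0]
contact_force: [-0.7, 0.2, -0.3]
gripper_width: 0.801
grasp_force: 0.0
```

Run:
```python
from h import *
shot("wrist","w2");T=pose();print(T,bot.get_obs()["q"])
print("proj cup",proj("wrist",[.5495,.424,.05],T),proj("wrist",[.5495,.424,.0],T))
```

```text
[[-1.      0.0029  0.0006  0.5509]
 [ 0.0029  1.     -0.0008  0.4218]
 [-0.0006 -0.0008 -1.      0.1913]
 [ 0.      0.      0.      1.    ]] [-0.0677  0.8183 -1.138   1.4903  0.7547  1.3185  0.2928]
proj cup [323.0758 185.7389] [322.8497 173.7712]
```

View pics/w2.png

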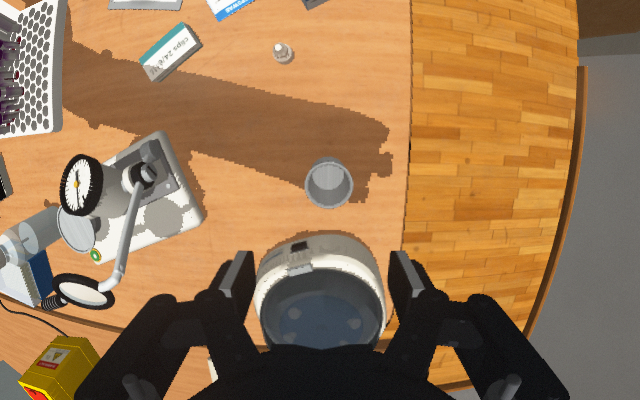

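The cup rim is centred at about (329,185), roughly 6 px from the prediction; the vial is at (283,52).

Run:
```python
from h import *
T=np.load("pics/w2.npy")
print(onz("wrist",(329,185),.05,T),onz("wrist",(328,173),.0,T),two(ray("top",(231.25,198)),ray("side",(279.5,312)),ray("wrist",(329,185),T)))
print("gripper axis pt pix",proj("wrist",(T@[0,0,.16,1])[:3],T), [onz("wrist",p,.1,T) for p in((258,290),(383,290),(320,236))])
```

```text
[0.5489 0.4292 0.05  ] [0.5488 0.4293 0.    ] (array([0.5473, 0.4248, 0.0565]), [np.float64(0.0036488756869204834), np.float64(0.0009021768420436204), np.float64(0.004303412667001098)])
gripper axis pt pix [320.6371 182.3134] [array([0.6342, 0.3636, 0.1   ]), array([0.6345, 0.4782, 0.1   ]), array([0.5789, 0.4208, 0.1   ])]
```

Scaled: 0.03 m is 0.6, 0.006 m is 0.12.

Request:
drive_effector:
  segments:
    - [[0.04,0.12,0.6],0,0.8]
    - [[0,0,0.6],0,0.8]
    - [[0,0,0.6],0,0.8]
    - [[0,0,0.6],0,0.8]
    - [[0,0,0.6],0,0.8]
    - [[0,0,0.34],0,0.8]
    - [[0,0,0],0,0.8]
    - [[0,0,0],0,0.4]
    - [[0,0,0],0,0.4]
    - [[0,0,0],0,0.4]
    - [[0,0,0],0,0.4]
    - [[0,0,0],0,0.4]
  grip_force: 20

```text
t: 6.4
eef_pos: [0.549, 0.4297, 0.0263]
tool_rot: [0.001, -0.001, 1.0, 0.001]
contact_force: [-0.4, -1.3, 6.0]
gripper_width: 0.519
grasp_force: 20.6
```

Scaled: -0.045 m is -0.9, -0.006 m is -0.12.

Request:
drive_effector:
  segments:
    - [[0,0,-0.4],0,0.4]
    - [[0,0,-0.9],0,0.4]
    - [[0,0,-0.9],0,0.4]
    - [[0,0,-0.9],0,0.4]
    - [[0,0,-0.9],0,0.4]
    - [[0,0,-0.8],0,0.4]
    - [[-0.12,-0.9,0],0,0.4]
    - [[-0.14,-0.9,0],0,0.4]
    - [[-0.14,-0.9,0],0,0.4]
    - [[-0.12,-0.9,0],0,0.4]
    - [[-0.14,-0.9,0],0,0.4]
    - [[-0.12,-0.9,0],0,0.4]
    - [[-0.14,-0.9,0],0,0.4]
    - [[0,0,0],0,0.4]
    - [[0,0,0],0,0.4]

```text
t: 7.9
eef_pos: [0.5951, 0.1126, 0.2652]
tool_rot: [0.0, 0.0, 1.0, -0.0]
contact_force: [0.0, 1.0, -0.8]
gripper_width: 0.521
grasp_force: 20.8
```

Run:
```python
from h import *
shot("wrist","w3");T=pose();print(T,bot.get_obs()["q"])
print("pan",proj("wrist",[.595,.114,.06],T),"cup bot",proj("wrist",(T@[0,0,.026,1])[:3],T),"cup rim",proj("wrist",(T@[0,0,-.024,1])[:3],T))
```

```text
[[-1.     -0.0023  0.0008  0.5946]
 [-0.0023  1.      0.0005  0.1145]
 [-0.0008  0.0005 -1.      0.2654]
 [ 0.      0.      0.      1.    ]] [ 0.5627  0.6606 -1.2892  1.6341  0.6491  1.3479  0.7506]
pan [320.176  172.5361] cup bot [320.2503 239.2173] cup rim [319.9458 285.8015]
```

View pics/w3.png

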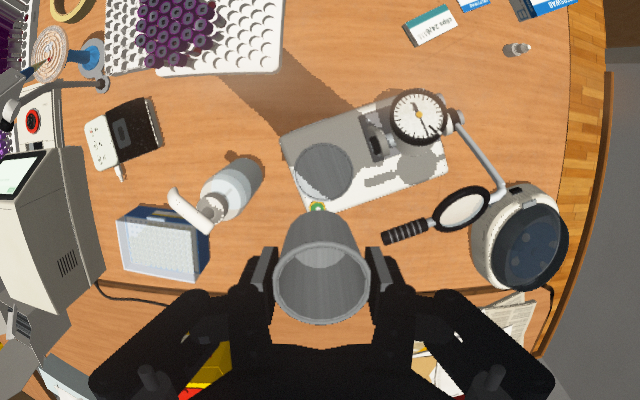

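The held cup's rim is at (322,283) and the pan at about (323,171). The pan therefore lies at about (0.595, 0.117), with the cup centred in the gripper to about 1 mm.

Scaled: 0.02 m is 0.4, 0.015 m is 0.3, -0.137 rad is -0.0685.

Request:
drive_effector:
  segments:
    - [[0,0.06,0],-0.0685,0.4]
    - [[0,0,0.3],-0.0685,0.4]
    - [[0,0,0.3],-0.0685,0.4]
    - [[0,0,0.3],-0.0685,0.4]
    - [[0,0,0.3],-0.0685,0.4]
    - [[0,0,0.3],-0.0685,0.4]
    - [[0,0,0.3],-0.069,0.4]
    - [[0,0,0.4],0,0.4]
    - [[0,0,0.4],0,0.4]
    - [[0,0,0.4],0,0.4]
    - [[0,0,0.24],0,0.4]
    - [[0,0,0.14],0,0.4]
    - [[0,0,0],0,0.4]
    - [[0,0,0],0,0.4]

```text
t: 9.35
eef_pos: [0.5952, 0.1173, 0.0959]
tool_rot: [0.0, -0.463, 0.887, 0.0]
contact_force: [-1.1, -0.7, -0.1]
gripper_width: 0.518
grasp_force: 20.8
```

Run:
```python
from h import *
shot("wrist","w4");T=pose();print(T)
print("pan",proj("wrist",[.595,.117,.06],T),"cup bot",proj("wrist",(T@[0,0,.026,1])[:3],T),"cup rim",proj("wrist",(T@[0,0,-.024,1])[:3],T))
```

```text
[[-0.572  -0.8202  0.0012  0.5954]
 [-0.8202  0.572   0.0006  0.1174]
 [-0.0012 -0.0006 -1.      0.0962]
 [ 0.      0.      0.      1.    ]]
pan [321.0487 230.8642] cup bot [320.8632 238.5155] cup rim [320.774  284.9755]
```

View pics/w4.png

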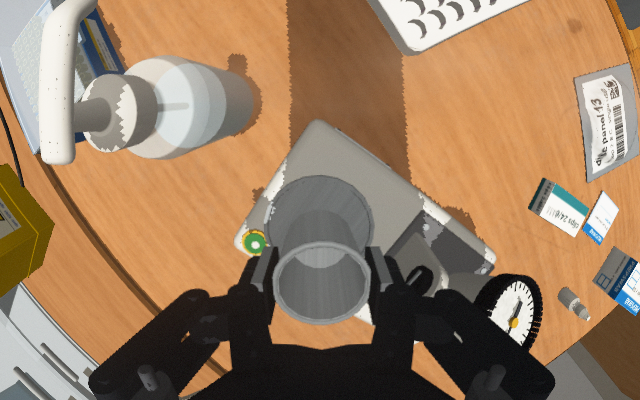

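The pan spans u 267–374, centred at about u=320, and the cup sits directly above it. Next I'll lower and release it.

Scaled: 0.006 m is 0.12, 0.003 m is 0.06.

Request:
drive_effector:
  segments:
    - [[0.02,0,0.12],0,0.4]
    - [[0,0,0.06],0,0.4]
    - [[0,0,0.04],0,0.4]
    - [[0,0,0],0,0.4]
    - [[0,0,0],0,0.4]

```text
t: 9.9
eef_pos: [0.5943, 0.1162, 0.0843]
tool_rot: [0.0, -0.463, 0.886, 0.0]
contact_force: [-0.9, 0.4, -0.6]
gripper_width: 0.522
grasp_force: 20.8
```

Request:
drive_effector:
  segments:
    - [[0,0,0.02],0,0.4]
    - [[0,0,0],0,0.54]
    - [[0,0,0],0,0.56]
    - [[0,0,0],0,0.60]
    - [[0,0,0],0,0.64]
    - [[0,0,0],0,0.66]
    - [[0,0,0],0,0.66]

```text
t: 10.6
eef_pos: [0.5943, 0.1162, 0.0833]
tool_rot: [0.0, -0.463, 0.886, -0.0]
contact_force: [-0.4, -0.3, 0.0]
gripper_width: 0.66
grasp_force: 0.0
```

Run:
```python
from h import *
shot("wrist","w5");shot("side","s5");print(pose()[:3,3])
```

```text
[0.5943 0.1162 0.0833]
```

View pics/w5.png

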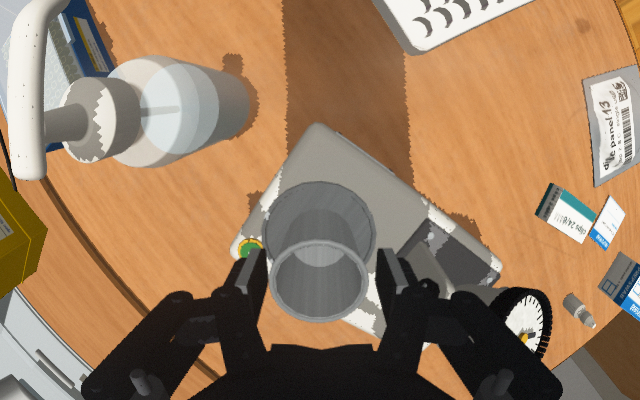

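The cup stands centred on the pan with the fingers open and clear. I'll lift, turn to balance yaw and move over the dial.

Scaled: -0.045 m is -0.9, 0.036 m is 0.72, 0.122 rad is 0.061.

Request:
drive_effector:
  segments:
    - [[0,0,-0.3],0,0.66]
    - [[0,0,-0.9],0,0.66]
    - [[0,0,-0.9],0,0.66]
    - [[0,0,-0.9],0,0.66]
    - [[0,0,0],0.061,0.66]
    - [[0,0,0],0.061,0.66]
    - [[0,0,0],0.061,0.8]
    - [[0,0,0],0.061,1]
    - [[0,0,0],0.061,1]
    - [[0.24,0.72,0.12],0,1]
    - [[0.24,0.72,0.12],0,1]
    - [[0.24,0.72,0.12],0,1]
    - [[0,0,0],0,1]
    - [[0,0,0],0,1]

```text
t: 12.1
eef_pos: [0.5228, 0.2061, 0.2164]
tool_rot: [0.001, -0.177, 0.984, -0.0]
contact_force: [0.9, -0.4, -0.1]
gripper_width: 0.998
grasp_force: 0.0
```

Run:
```python
from h import *
w=shot("wrist","w6");T=pose();print(T)
def mk(c,r,n=400): return None
psi=.351;Rb=R.from_euler("z",psi).as_matrix()
Fp=np.array([.5232,.2049,.1254]);print("dial pred",proj("wrist",Fp,T))
a=Rb@[np.cos(.5),0,np.sin(.5)];b=Rb@[0,-1,0]
print("12oclock pix",proj("wrist",Fp+.021*a,T),"3oclock",proj("wrist",Fp+.021*b,T))
u,v=proj("wrist",Fp,T).astype(int)
c=w[v-75:v+75,u-100:u+100];cv2.imwrite("pics/w6c.png",cv2.resize(c,None,fx=4,fy=4,interpolation=2));print(u,v)
```

```text
[[-0.9385 -0.3452  0.0011  0.5237]
 [-0.3452  0.9385 -0.0003  0.2051]
 [-0.0009 -0.0007 -1.      0.2161]
 [ 0.      0.      0.      1.    ]]
dial pred [320.6888 203.4753]
12oclock pix [320.6472 229.8942] 3oclock [294.264  203.4327]
320 203
```

View pics/w6c.png

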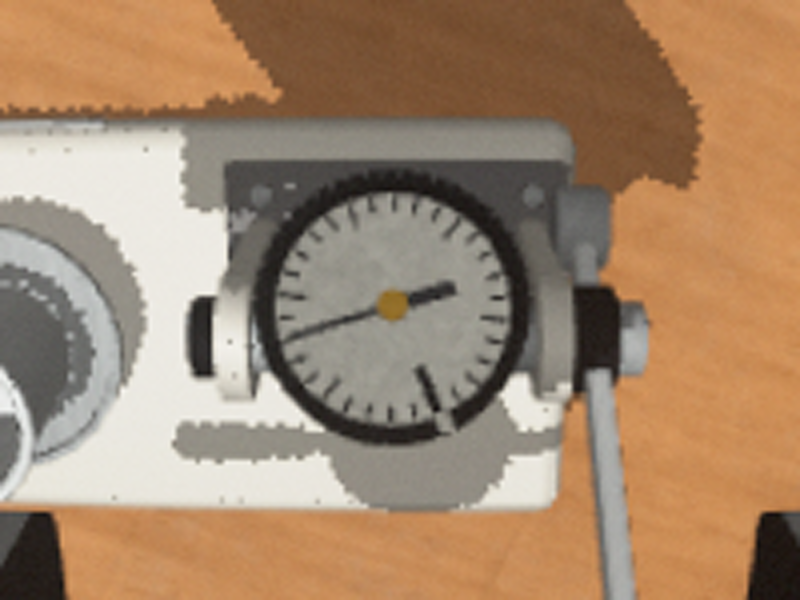

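The dial view shows the centre at crop (392,305), the pointer tip at (283,342), which is about +1.26 rad, and the zero line ending at (446,425), about −0.42 rad. The ring needs roughly +1.67 rad clockwise. I'll grip the ring for the first stroke.

The rows are not in the units I measure in: shifts go in shares of 50 mm and turns go in shares of 2 rad. I convert before sending: 0.03 m is 0.6, -0.0034 m is -0.068, -0.13 rad is -0.065.

Request:
drive_effector:
  segments:
    - [[-0.068,-0.07,0.4],0,0.8]
    - [[0,0,0.6],-0.065,0.8]
    - [[0,0,0.6],-0.065,0.8]
    - [[0,0,0.4],0,0.8]
    - [[0,0,0.18],0,0.8]
    - [[0,0,0],0,0.8]
    - [[0,0,0],0,0.68]
    - [[0,0,0],0,0.5]
    - [[0,0,0],0,0.5]
    - [[0,0,0],0,0.5]
    - [[0,0,0],0,0.5]
  grip_force: 20

```text
t: 13.25
eef_pos: [0.5273, 0.2051, 0.1081]
tool_rot: [0.001, -0.302, 0.953, 0.001]
contact_force: [-5.2, 2.4, 5.7]
gripper_width: 0.611
grasp_force: 21.0
```

Scaled: 0.12 rad is 0.06.

Request:
drive_effector:
  segments:
    - [[0,0,0],0.05,0.5]
    - [[0,0,0],0.05,0.5]
    - [[0,0,0],0.05,0.5]
    - [[0,0,0],0.05,0.5]
    - [[0,0,0],0.06,0.5]
    - [[0,0,0],0,0.5]

```text
t: 13.85
eef_pos: [0.5286, 0.2045, 0.1076]
tool_rot: [0.002, -0.046, 0.999, 0.001]
contact_force: [-0.8, 2.9, -0.0]
gripper_width: 0.611
grasp_force: 26.8
```

Create dial.py:
```python
from h import *
import sys
def measure(w,T,save=None):
    psi=.351;Rb=R.from_euler("z",psi).as_matrix()
    a=Rb@[np.cos(.5),0,np.sin(.5)];b=Rb@[0,-1,0]
    Fp=np.array([.5232,.2049,.1254])
    hsv=cv2.cvtColor(w,cv2.COLOR_BGR2HSV);u,v=proj("wrist",Fp,T).astype(int)
    m=cv2.inRange(hsv,(15,150,100),(30,255,255));mm=np.zeros_like(m);cv2.circle(mm,(int(u),int(v)),14,255,-1);m&=mm
    M=cv2.moments(m,True)
    if M["m00"]<4: print("no hub");return
    c0=np.array([M["m10"],M["m01"]])/M["m00"]
    C=onz("wrist",c0,.1254,T);print("hub",c0,"centre",C)
    g=cv2.cvtColor(w,cv2.COLOR_BGR2GRAY).astype(np.float32)
    th=np.radians(np.arange(-180,180,.5));rs=np.arange(.004,.029,.0005)
    mp=np.array([[proj("wrist",C+r*(np.cos(t)*a+np.sin(t)*b),T) for t in th] for r in rs]).astype(np.float32)
    pol=cv2.remap(g,mp[...,0],mp[...,1],cv2.INTER_LINEAR)
    if save: cv2.imwrite(save,cv2.resize(pol[::-1],None,fx=1,fy=6))
    def prof(r0,r1): return pol[(rs>=r0)&(rs<=r1)].mean(0)
    for nm,r0,r1,sg in [("zero/tail 13-17",.013,.017,-1),("12-15 dark",.0115,.0145,-1),("rim white 25-27.5",.0245,.0275,1)]:
        p=prof(r0,r1)*sg;p=p-np.median(p);pk=[]
        for _ in range(3):
            i=p.argmax();j=np.arange(i-8,i+9)%len(p);wt=np.clip(p[j]-p[i]*.4,0,None)
            t=th[i]+np.radians((wt*np.arange(-8,9)).sum()/wt.sum()*.5);pk.append((round(float(t),3),round(float(p[i]))));p[np.arange(i-14,i+15)%len(p)]=-99
        print(nm,pk)
if __name__=="__main__":
    w=shot("wrist",sys.argv[1]);T=np.load(f"pics/{sys.argv[1]}.npy");measure(w,T,f"pics/{sys.argv[1]}_pol.png")
```

```bash
python3 -c "
from dial import *
measure(cv2.imread('pics/w6.png'),np.load('pics/w6.npy'))"
python3 dial.py w7
```

```text
hub [318.     203.7692] centre [0.5232 0.2041 0.1254]
zero/tail 13-17 [(-0.389, 90), (1.264, 73), (-0.258, 7)]
12-15 dark [(1.267, 78), (-1.843, 47), (-0.391, 33)]
rim white 25-27.5 [(-0.406, 108), (0.962, 19), (-0.99, 17)]
hub [319.75   269.2419] centre [0.5234 0.2038 0.1254]
zero/tail 13-17 [(-0.058, 126), (1.274, 107), (-0.176, 8)]
12-15 dark [(1.274, 108), (-1.908, 67), (-0.057, 64)]
rim white 25-27.5 [(-0.018, 126), (1.085, 62), (0.947, 59)][ WARN:0@4.436] global loadsave.cpp:1063 imwrite_ Unsupported depth image for selected encoder is fallbacked to CV_8U.
```

Scaled: 0.002 m is 0.04, -0.14 rad is -0.07.

Request:
drive_effector:
  segments:
    - [[0,0,0],0,0.76]
    - [[0,0,0],0,0.76]
    - [[0,0,0],0,0.76]
    - [[0.04,0,0],-0.07,0.76]
    - [[0,0,0],-0.07,0.76]
    - [[0,0,0],-0.07,0.76]
    - [[0,0,0],-0.07,0.76]
    - [[0,0,0],0,0.5]
    - [[0,0,0],0,0.5]
    - [[0,0,0],0,0.5]
    - [[0,0,0],0,0.5]
    - [[0,0,0],0.05,0.5]
    - [[0,0,0],0.05,0.5]
    - [[0,0,0],0.06,0.5]
    - [[0,0,0],0.06,0.5]
    - [[0,0,0],0.07,0.5]
    - [[0,0,0],0,0.5]
  grip_force: 35

```text
t: 15.6
eef_pos: [0.5253, 0.2042, 0.1064]
tool_rot: [0.0, -0.036, 0.999, 0.001]
contact_force: [-2.4, 5.3, -2.4]
gripper_width: 0.608
grasp_force: 41.4
```

```bash
python3 dial.py w8 2>/dev/null
```

```text
hub [319.6613 276.379 ] centre [0.5233 0.2039 0.1254]
zero/tail 13-17 [(0.383, 129), (1.275, 108), (-1.807, 11)]
12-15 dark [(1.273, 105), (0.383, 73), (-1.821, 67)]
rim white 25-27.5 [(0.425, 123), (1.386, 80), (1.252, 80)]
```

Scaled: -0.145 rad is -0.0725.

Request:
drive_effector:
  segments:
    - [[0,0,0],0,0.76]
    - [[0,0,0],0,0.76]
    - [[0,0,0],0,0.76]
    - [[0,0,0],-0.0725,0.76]
    - [[0,0,0],-0.0725,0.76]
    - [[0,0,0],-0.0725,0.76]
    - [[0,0,0],-0.0725,0.76]
    - [[0,0,0],0,0.5]
    - [[0,0,0],0,0.5]
    - [[0,0,0],0,0.5]
    - [[0,0,0],0,0.5]
    - [[0,0,0],0.05,0.5]
    - [[0,0,0],0.05,0.5]
    - [[0,0,0],0.06,0.5]
    - [[0,0,0],0.06,0.5]
    - [[0,0,0],0.07,0.5]
    - [[0,0,0],0,0.5]

```text
t: 17.35
eef_pos: [0.5253, 0.2042, 0.1066]
tool_rot: [0.0, -0.036, 0.999, 0.001]
contact_force: [-3.6, 4.5, -0.2]
gripper_width: 0.6
grasp_force: 41.2
```

```bash
python3 dial.py w9 2>/dev/null
```

```text
hub [319.623  276.2459] centre [0.5234 0.2039 0.1254]
zero/tail 13-17 [(0.831, 132), (1.279, 107), (-1.89, 14)]
12-15 dark [(1.279, 105), (0.831, 83), (-1.893, 72)]
rim white 25-27.5 [(0.856, 122), (1.305, 82), (1.044, 79)]
```

Scaled: -0.145 rad is -0.0725.

Request:
drive_effector:
  segments:
    - [[0,0,0],0,0.76]
    - [[0,0,0],0,0.76]
    - [[0,0,0],0,0.76]
    - [[0,0,0],-0.0725,0.76]
    - [[0,0,0],-0.0725,0.76]
    - [[0,0,0],-0.0725,0.76]
    - [[0,0,0],-0.0725,0.76]
    - [[0,0,0],0,0.5]
    - [[0,0,0],0,0.5]
    - [[0,0,0],0,0.5]
    - [[0,0,0],0,0.5]
    - [[0,0,0],0.05,0.5]
    - [[0,0,0],0.05,0.5]
    - [[0,0,0],0.06,0.5]
    - [[0,0,0],0.06,0.5]
    - [[0,0,0],0.065,0.5]
    - [[0,0,0],0,0.5]

```text
t: 19.1
eef_pos: [0.5253, 0.2043, 0.1066]
tool_rot: [0.0, -0.041, 0.999, 0.001]
contact_force: [-4.2, 3.3, 1.0]
gripper_width: 0.604
grasp_force: 40.6
```

```bash
python3 dial.py w10 2>/dev/null
```

```text
hub [319.6639 276.2869] centre [0.5234 0.2039 0.1254]
zero/tail 13-17 [(1.266, 115), (1.38, 14), (-1.919, 12)]
12-15 dark [(1.279, 108), (-1.909, 73), (-1.772, 46)]
rim white 25-27.5 [(1.288, 125), (1.078, 76), (0.944, 67)]
```

Scaled: -0.045 m is -0.9, -0.02 m is -0.4.

Request:
drive_effector:
  segments:
    - [[0,0,0],0,0.65]
    - [[0,0,0],0,0.7]
    - [[0,0,0],0,0.78]
    - [[0,0,0],0,0.78]
    - [[0,0,-0.4],0,0.78]
    - [[0,0,-0.9],0,0.78]
    - [[0,0,-0.9],0,0.78]
    - [[0,0,0],0,0.78]
    - [[0,0,0],0,0.78]

```text
t: 20.05
eef_pos: [0.5264, 0.2031, 0.2185]
tool_rot: [0.002, -0.041, 0.999, 0.0]
contact_force: [0.8, -0.4, -0.6]
gripper_width: 0.777
grasp_force: 0.0
```

```bash
python3 dial.py w11 2>/dev/null;python3 - <<'E'
import cv2
w=cv2.imread("pics/w11.png");from h import *
T=np.load("pics/w11.npy");u,v=proj("wrist",[.5233,.204,.1254],T).astype(int)
cv2.imwrite("pics/w11c.png",cv2.resize(w[v-40:v+40,u-50:u+50],None,fx=7,fy=7,interpolation=2))
E
```

```text
hub [321.7027 199.7297] centre [0.5236 0.2039 0.1254]
zero/tail 13-17 [(1.237, 99), (-1.819, 11), (1.106, 10)]
12-15 dark [(1.26, 87), (-1.859, 60), (-2.004, 35)]
rim white 25-27.5 [(1.301, 114), (0.837, 23), (0.554, 21)]
```

Create off.py:
```python
from dial import *
def off(name,lo=1.27):
    w=cv2.imread(f"pics/{name}.png");T=np.load(f"pics/{name}.npy");Rb=R.from_euler("z",.351).as_matrix()
    a=Rb@[np.cos(.5),0,np.sin(.5)];b=Rb@[0,-1,0];C=np.array([.5234,.2039,.1254])
    e=np.cos(lo)*a+np.sin(lo)*b;f=-np.sin(lo)*a+np.cos(lo)*b
    r=np.arange(-.014,.0285,.001);s=np.arange(-.005,.005,.0001)
    mp=np.array([[proj("wrist",C+i*e+j*f,T) for j in s] for i in r]).astype(np.float32)
    P=cv2.remap(cv2.cvtColor(w,6),mp[...,0],mp[...,1],cv2.INTER_CUBIC).astype(float)
    out=[]
    for i,p in zip(r,P):
        q=(np.median(p)-p)*(-1 if i>.0245 else 1);q=np.clip(q-.4*q.max(),0,None);out.append((s*q).sum()/q.sum()*1e3)
    out=np.array(out);m=((r<-.006)|(r>.006)&(r<.0125));k=np.polyfit(r[m]*1e3,out[m],1)
    print(name,"pointer angle",lo+k[0],"resid mm",np.round((out-np.polyval(k,r*1e3))[m],2).std())
    d=out-np.polyval(k,r*1e3)
    for x,y in zip(r,d):
        if x>.0125:print(f"{x*1e3:.0f}:{y:.2f}",end=" ")
    print()
for n in("w10","w11"):off(n)
```

```bash
python3 off.py
```

```text
w10 pointer angle 1.267940655576496 resid mm 0.140307598590462
13:-0.18 14:-0.08 15:0.02 16:-0.11 17:-0.07 18:-0.02 19:-0.48 20:-0.37 21:-0.57 22:-0.33 23:0.70 24:-0.82 25:0.04 26:-0.46 27:-0.20 28:-3.12 
w11 pointer angle 1.2589608608688825 resid mm 0.36774024649049347
13:-0.07 14:-0.19 15:-0.29 16:-0.49 17:-0.28 18:-0.21 19:-0.26 20:-0.31 21:-0.39 22:-0.30 23:3.16 24:1.50 25:1.14 26:1.06 27:1.23 28:3.97
```

Zero line and pointer agree to about 0.02 rad. Next I'll turn to grip the lens bar.

Scaled: -0.045 m is -0.9, 0.039 m is 0.78, 0.145 rad is 0.0725.

Request:
drive_effector:
  segments:
    - [[0,0,-0.9],0,0.6]
    - [[0,0,-0.2],0.072,0.6]
    - [[0,0,0],0.072,0.6]
    - [[0,0,0],0.072,0.6]
    - [[0,0,0],0.072,0.6]
    - [[0,0,0],0.0725,0.6]
    - [[0,0,0],0.0725,0.6]
    - [[0,0,0],0.0725,0.6]
    - [[0,0,0],0.0725,0.6]
    - [[0,0,0],0.0725,0.6]
    - [[-0.52,0.78,0],0,0.6]
    - [[-0.51,0.774,0],0,0.6]
    - [[0,0,0],0,0.6]
    - [[0,0,0],0,0.6]
  grip_force: 30

```text
t: 21.5
eef_pos: [0.6163, 0.1805, 0.2693]
tool_rot: [-0.001, 0.573, 0.82, -0.001]
contact_force: [0.2, 0.3, 0.0]
gripper_width: 0.603
grasp_force: 0.0
```

Run:
```python
from h import *
w=shot("wrist","w12");T=np.load("pics/w12.npy");print(T)
B=np.array([.6169,.1817,.1784]);print("bar proj",proj("wrist",B,T),[proj("wrist",B+k*np.array([-.344,.939,0]),T) for k in(-.02,.02,.053)])
hsv=cv2.cvtColor(w,cv2.COLOR_BGR2HSV);m=(hsv[...,2]<60).astype(np.uint8);u,v=proj("wrist",B,T).astype(int)
n,l,s,c=cv2.connectedComponentsWithStats(m)
for i in range(1,n):
    if s[i,4]>150: print(s[i],c[i])
cv2.imwrite("pics/w12c.png",w[100:400])
```

```text
[[-0.3436  0.9391 -0.0035  0.6163]
 [ 0.9391  0.3436 -0.0002  0.1805]
 [ 0.001  -0.0034 -1.      0.2693]
 [ 0.      0.      0.      1.    ]]
bar proj [322.4961 204.1233] [array([322.4786, 227.3439]), array([322.5095, 179.668 ]), array([322.5205, 137.2485])]
[406   0  30  43 597] [416.8308  20.8291]
[499   0  15  52 325] [507.24    20.0677]
[  61  105   21  106 1201] [ 69.4604 156.4863]
[218 113  24  48 229] [226.3755 141.8734]
[246 113  22  47 480] [259.3729 136.2729]
[289 116  65  58 939] [315.7423 149.5005]
[  0 131  24  69 844] [  7.5391 169.3922]
[ 30 151  12  55 155] [ 38.3613 177.3871]
[ 598  168   42   48 1135] [621.2872 189.5242]
[317 180  14  17 205] [323.5122 188.122 ]
[317 197  14  24 241] [323.4232 208.6639]
[ 93 228  33  38 354] [108.7768 244.4294]
[   74   248   485   152 36047] [318.7661 349.5519]
[149 274  22  18 153] [159.3399 282.3987]
```

Scaled: 0.03 m is 0.6, 0.02 m is 0.4.

Request:
drive_effector:
  segments:
    - [[0,0.02,0.6],0,0.6]
    - [[0,0,0.6],0,0.6]
    - [[0,0,0.6],0,0.6]
    - [[0,0,0.4],0,0.6]
    - [[0,0,0],0,0.4]
    - [[0,0,0],0,0.2]
    - [[0,0,0],0,0.05]
    - [[0,0,0],0,0.05]
    - [[0,0,0],0,0.05]
    - [[0,0,0],0,0.05]
  grip_force: 25

```text
t: 22.55
eef_pos: [0.6178, 0.1826, 0.1626]
tool_rot: [0.0, 0.572, 0.82, 0.001]
contact_force: [-1.1, 1.2, 4.1]
gripper_width: 0.127
grasp_force: 25.2
```

Scaled: -0.0082 m is -0.164, -0.0078 m is -0.156.

Request:
drive_effector:
  segments:
    - [[0,-0.144,-0.084],0,0.05]
    - [[0,-0.146,-0.072],0,0.05]
    - [[0,-0.156,-0.06],0,0.05]
    - [[0,-0.156,-0.048],0,0.05]
    - [[0,-0.162,-0.038],0,0.05]
    - [[0,-0.162,-0.026],0,0.05]
    - [[0,-0.164,-0.012],0,0.05]
    - [[0,-0.164,0],0,0.05]
    - [[0,-0.164,0.012],0,0.05]
    - [[0,-0.164,0.024],0,0.05]
    - [[0,-0.16,0.036],0,0.05]
    - [[0,-0.16,0.048],0,0.05]
    - [[0,-0.116,0.044],0,0.05]
    - [[0,-0.116,0.054],0,0.05]
    - [[0,-0.098,0.05],0,0.05]
    - [[0,0,0],0,0.05]
    - [[0,0,0],0,0.05]

```text
t: 24.25
eef_pos: [0.5114, 0.1433, 0.1644]
tool_rot: [-0.001, 0.572, 0.82, -0.001]
contact_force: [-0.8, 4.8, -0.2]
gripper_width: 0.126
grasp_force: 26.4
```

Create lens.py:
```python
from h import *
import sys
def fit(n,uv,yo,T=None,piv=np.array([.5441,.2115,.085])):
    Rb=R.from_euler("z",.351).as_matrix();c,d=ray(n,uv,T);c=Rb.T@(c-piv);d=Rb.T@d
    a=np.linspace(-.2,1.2,561);P=np.stack([-.11*np.sin(a),0*a+yo,.11*np.cos(a)],1)
    e=np.linalg.norm(np.cross(P-c,d),axis=1);return a[e.argmin()],e.min()
```

Run:
```python
from lens import *
p=pose()[:3,3];d=p-[.5441,.2115,.085];x=d[:2]@[.939,.344];print(p,x,d[2]+.019,"angle",np.arctan2(-x,d[2]+.019))
```

```text
[0.5114 0.1433 0.1644] -0.05419193946403969 0.09835504426013988 angle 0.5035974606298865
```

Scaled: -0.045 m is -0.9, -0.02 m is -0.4.

Request:
drive_effector:
  segments:
    - [[0,0,0],0,0.15]
    - [[0,0,0],0,0.2]
    - [[0,0,0],0,0.35]
    - [[0,0,0],0,0.5]
    - [[0,0,0],0,0.5]
    - [[0,0,-0.4],0,0.5]
    - [[0,0,-0.9],0,0.5]
    - [[0,0,-0.9],0,0.5]
    - [[0,0,0],0,0.5]
    - [[0,0,0],0,0.5]

```text
t: 25.25
eef_pos: [0.513, 0.1432, 0.2758]
tool_rot: [0.001, 0.573, 0.82, 0.001]
contact_force: [0.0, 0.2, -1.1]
gripper_width: 0.5
grasp_force: 0.0
```

Run:
```python
from lens import *
w=shot("wrist","w13");T=np.load("pics/w13.npy");shot("side","s13");shot("top","t13")
P=lambda a,y:np.array([.5441,.2115,.085])+R.from_euler("z",.351).as_matrix()@[-.11*np.sin(a),y,.11*np.cos(a)]
print([proj("wrist",P(.5,y),T) for y in(-.073,-.053,-.033,0)],proj("side",P(.5,0)),proj("top",P(.5,0)))
hsv=cv2.cvtColor(w,cv2.COLOR_BGR2HSV);m=(hsv[...,2]<60).astype(np.uint8)
n,l,s,c=cv2.connectedComponentsWithStats(m)
for i in range(1,n):
    if s[i,4]>100 and 250<c[i,0]<400 and c[i,1]<300: print(s[i],c[i],"ang",fit("wrist",c[i],-.053,T))
t=cv2.imread("pics/t13.png")[165:225,270:350];sd=cv2.imread("pics/s13.png")[160:290,250:350]
cv2.imwrite("pics/f13.png",np.hstack([cv2.resize(w[40:290,160:460],(480,400)),np.vstack([cv2.resize(t,(320,240),interpolation=2),np.zeros((160,320,3),np.uint8)])]))
f=cv2.resize(sd,(310,400),interpolation=2);g=cv2.imread("pics/f13.png");g=cv2.copyMakeBorder(g,0,200,0,0,cv2.BORDER_CONSTANT);g[200:600,490:800]=f;cv2.imwrite("pics/f13.png",g)
```

```text
[array([320.5447, 226.0257]), array([320.5329, 203.0928]), array([320.5233, 178.9616]), array([320.5137, 137.132 ])] [327.4098 196.4187] [303.3495 213.9401]
[289 119  68  55 904] [323.3496 150.4469] ang (np.float64(0.5149999999999999), np.float64(0.0421945747294151))
[362 127  22  31 160] [376.0125 142.9688] ang (np.float64(0.10749999999999998), np.float64(0.05019412931151451))
[313 179  13  11 120] [319.0417 184.3417] ang (np.float64(0.5375000000000001), np.float64(0.014739110878200899))
```

View pics/f13.png

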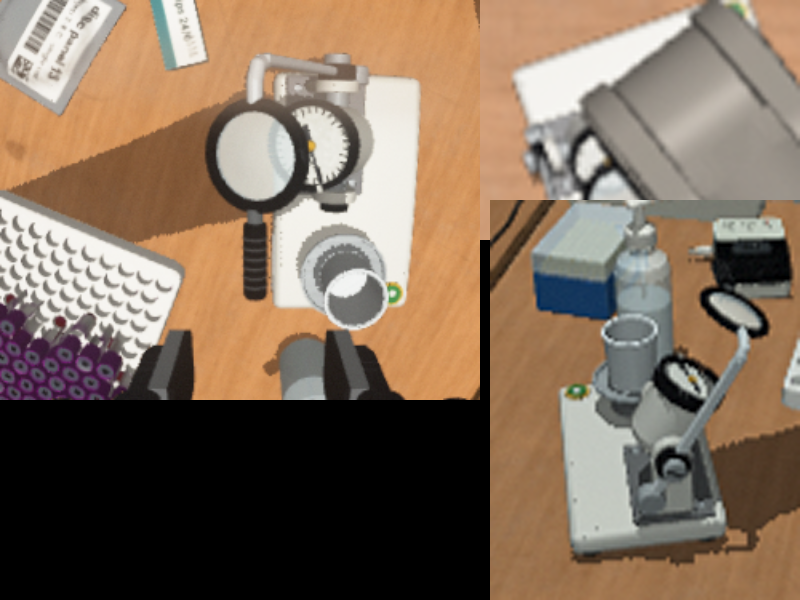

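The final view shows the lens in front of the dial, with the grip bar within about 0.01–0.02 rad of 0.50. The cup is upright on the pan and the gripper is clear of everything.

Scaled: -0.04 m is -0.8, -0.03 m is -0.6.

Request:
drive_effector:
  segments:
    - [[0,0,-0.8],0,0.5]
    - [[0,0,-0.6],0,0.5]
    - [[0,0,0],0,0.5]
    - [[0,0,0],0,0.5]

```text
t: 25.8
eef_pos: [0.5124, 0.143, 0.3442]
tool_rot: [-0.0, 0.572, 0.82, -0.0]
contact_force: [-0.2, 0.1, -0.1]
gripper_width: 0.499
grasp_force: 0.0
```

```bash
python3 -c "
from station import bot, cams
print(bot.hand_in())"
```

```text
the job is handed in; nothing more can be done
None
```

I handed the job in at about 26 s: the cup stands centred on the pan, the zero line was within about 0.02 rad of the pointer, and the lens is at about 0.51 rad, square being 0.50. I measured the ring before swinging the lens and did not re-measure it afterwards, and the hand-in returned no verdict.

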